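# Unload the finished napkin ring from the engraver's ball vise

## Robot

A 6-joint arm with a two-finger parallel gripper is mounted at the origin on the work surface. World frame = base frame: x ahead of the robot, y to its left, z up, the work surface at z = 0. Lengths are in mm, angles in rad, forces in N, time in s.
With the tool pointing down it reaches from about 400 to 925 mm from the base axis. Payload 12.5 kg.
Tool frame: the origin (TCP) lies on the mounting face of the last link; the fingertips stand 190 mm ahead of it and the grasp point (between the pads) lies 171 mm ahead of it; z points along the fingers, y is the line along which they close (so a half turn about z gives the same grasp; the last joint's range is limited). The gripper opens to 95 mm and grips with 3 to 60 N. Pads are 20 mm wide; open, the fingers measure 119 mm over their backs; the gripper's body (75 mm by 180 mm) begins 59 mm behind the grasp point.
Start: joints at [0.997, 0.491, 1.559, -0, 1.092, -0.106], TCP at [281.805, 557.863, 404.761] pointing down, gripper open.
Joint ranges: [-3.1, 3.1], [-0.84, 2.19], [0.05, 2.79], [-1.13, 4.28], [0.06, 2.93], [-2.69, 2.69]. Speed limits (rad/s): [2.22, 2.22, 2.79, 3.14, 3.14, 3.14].

## Interface

Orientations are given as [roll, pitch, yaw] about the fixed x, y, z axes, in that order (R = Rz(yaw) Ry(pitch) Rx(roll)).
In Python, from cell import * gives the robot as it stands.
- The arm moves only by the tool arm_command, never from a script. Its argument "rows" is a list that holds one entry, the list of rows, each a list of 7 numbers: the shift along the tool's x, y, z normalised to -1 to 1, where 1 is 0.15 m, then the turn, a rotation vector about the tool's x, y, z normalised to -1 to 1, where 1 is 360 degrees, then the opening, from -1 (shut) to 1 (fully open). A call has 1 to 10 rows; each row is the pose to reach, as a shift and turn from the pose commanded when the call began, along the tool's axes at that moment, turning the shorter way round; what a row does not reach only later rows make up. A row lasts 1/12 s, in which the tool goes at most 41.7 mm and 7.16 degrees, less where a joint would pass 70% of its speed; a pose out of reach is approached as far as the arm can. A call with a number of a shift or a turn outside -1 to 1 is refused whole. A call with a gripper value outside its range is refused whole. The fingers move at their own pace and stop on an object; the grip force is fixed at half the most. Time passes only in rows, so rows that repeat a pose let the fingers close. It gives the time, the measured TCP pose, the force, the opening and the grip force at its end, in the units of the state.
- state(): the state, without advancing time (a new reading comes with each control period).
- read_camera(name): name is "scene" or "top" or "wrist"; returns (picture, depth): 400x640x3 uint8, red, green, blue; 400x640 float32, mm along the optical axis (not along the pixel's ray), 0 where there is no reading.
- get_calibration(name): a dict with "camera_matrix" (3x3 intrinsics, pixels), "D" ([k1, k2, p1, p2, k3] as OpenCV has them; the pictures are not rectified), "position" and "orientation" of the camera in the world; the wrist camera has in their place "hand_eye" (4x4, takes a point from camera to tool coordinates, whose origin is the TCP and whose axes are the flange's). Camera axes: x right, y up, looking along -z (the intrinsics and any distortion apply to the point x, -y, -z); pixel columns grow to the right and rows downward; lengths in mm; the calibration is good to about 2 mm. A picture is of the moment at which its call begins: read the wrist's pose just before it. get_calibration takes no time and is no camera call.
- job_done(): hands the job in; it is judged then, once.
The state is a dict: "t": time; "joints": joint angles; "qvel": joint speeds; "tau": joint torques, N m; "eef_pos": TCP position; "tcp_rot": TCP orientation; "ft_force": force on the tool from outside, world axes, zero at the start; "moment": the same for the moment, N m; "opening": opening from 0.0 (shut) to 1.0 (fully open); "grip_force": force on a finger pad.
Only numpy, scipy, OpenCV 4.12 (cv2) and the standard library are available. Lean on these libraries where they do the work, as an engineer would, in place of code of your own. Each camera call takes 0.05 s, during which the arm holds its last target. There are 200 camera calls.

## Task

The napkin ring clamped on the stud of the tilted ball vise is finished, and its wing nut is already unscrewed. Swing the magnifier well clear of the vise to either side, take off the wing nut and put it in the wooden parts tray, then the thick washer into the tray too, and only then draw the ring off the stud and set it down gently, standing on one end, wholly on the leather pad. Do not drop the ring, and leave the other tools on the bench where they are.

Things in the scene. Friction and masses are not known exactly. Their poses are not given: they have to be found in the camera images.
- vise: Engraver's ball vise, fixed: black foot ring 140 mm across, steel ball of 110 mm, on it two dark jaws (64 x 82 mm) holding a stud fixture. Origin: centre of the foot's underside; z up. The head leans 30 degrees towards the vise's own -x, roughly towards the robot: the stud's axis runs from vise-frame point (0, 0, 70 mm) along (-0.5, 0, 0.866).
- stud_seat (a point): Point on the stud's axis at the top of the fixture's round aluminium flange (54 mm across, 7 mm thick, on the jaws), where the ring stands, 57 mm up the axis from the ball's centre. A step 39 mm across and 4 mm high centres the ring. The line from here to stud_tip is the stud's axis.
- stud_tip (a point): Tip of the stud, 59 mm up the axis from stud_seat. The stud is threaded, 12 mm across, up to 41 mm above stud_seat; the last 18 mm are a thin pilot 7 mm across.
- nut: Steel wing nut, 60 g: hub 22 mm across, 16 mm high, bore 9 mm; two rounded wings 6 mm thick spread along its x, 56 mm over all, 7 to 28 mm above the underside. Origin: centre of the underside; z up the bore. Unscrewed, it sits loose round the pilot on the end of the thread, 41 mm above stud_seat, 5 mm clear of the washer; lifting it 20 mm along the stud frees it.
- washer: Thick flat steel washer, 90 g: 52 mm across, 6 mm thick, bore 15 mm. Origin: centre of the underside; z along the bore. It lies loose on the ring, 30 mm above stud_seat; lifting it 30 mm along the stud frees it.
- ring: Brass napkin ring, a plain short tube, 85 g: 47 mm outside, 42 mm inside, 30 mm long. Origin: centre of its lower end; z along the tube. It stands on the flange round the stud, loose once nut and washer are off; lifting it 60 mm along the stud frees it. It may be set down on either end.
- magnifier (a joint): Swing of the magnifier about its upright post: at 0 the lens is about over the stud; growing values turn counter-clockwise seen from above. Free either way to 1.9 rad; it stays where left (friction; about 0.6 N at the knob moves it).
- pivot (a point): Axis of the magnifier's swing, on the top of its post (upright 13 mm post, 243 mm high, on a round base 84 mm across, fixed behind the vise). The arm, a flat bar 12 mm wide, runs at 252 mm above the bench.
- lens (a point): Centre of the round lens, 160 mm from the swing's axis, 252 mm above the bench; black frame 78 mm across and 10 mm thick, lying level over the top of the stud.
- lens_knob (a point): Middle of the upright black grip knob on the outer end of the lens frame, 207 mm from the swing's axis on the line through the lens: 14 mm across, standing from the frame's top (257 mm above the bench) to 287 mm; this point is 277 mm above the bench. Can be pinched from above or pushed sideways.
- tray: Open wooden parts tray, fixed, 170 mm (its x) by 120 mm (its y), walls 18 mm high and 4 mm thick, floor 4 mm thick. Origin: centre of the underside on the bench. Stands to one side of the vise, left or right.
- pad: Brown leather pad, fixed, 120 by 120 mm, 8 mm thick. Origin: centre of the underside on the bench. Stands on the other side of the vise from the tray.
- pad_top (a point): Centre of the pad's top face, axes as the pad's.
- hammer: Bystander: small hammer, 220 mm, lying behind on the right. Origin under its middle.
- brush: Bystander: short bristle brush standing on its black handle, 42 mm across and 92 mm high, behind on the left. Origin: centre of its underside.
- graver: Bystander: engraving tool with a wooden mushroom handle, 120 mm long, lying behind on the right, up to 25 mm high. Origin under its middle.
- jar: Bystander: amber glass jar, 52 mm across, 70 mm high, behind on the left. Origin: centre of its underside.
- pliers: Bystander: steel pliers, 150 mm, lying on the right. Origin under the middle.
- dividers: Bystander: pair of dividers, 130 mm, lying on the left. Origin under the middle. (Also, a square steel bench block, 65 x 65 x 30 mm, stands fixed between robot and vise.)
Mind the look-alikes: they are no part of the job. Of the things shaped like the tray, the wooden one is meant. What is meant by the pad is not yellow, and is the smaller of those in its own colour.

How it is judged:
By the outcome, as a careful person would: the job done as asked, in the order asked, and still so for the second after the job is handed in, with the robot touching nothing.
It also fails if it takes over 72 s, if anything falls off the work surface, if the arm or the gripper's body presses on something with over 40 N, if the wrist force passes 120 N, or if a joint passes its speed limit or range.

## Working session

There is one attempt and no reset: what is moved stays moved. The work goes in short steps, Python scripts to look and compute and a tool call to move; the robot and the scene stay as the last step left them, time stands still between calls to the robot, and variables do not carry over. Pictures are saved under pics/ and viewed, at most 10 in all, crops included, and the job is handed in when it is done.

Besides the shell and the picture viewer there is one more tool, called as a command line: name --argument value ..., lists and objects as JSON in quotes. arm_command: Moves the arm, as the interface text tells. Its arguments: {"type":"object","properties":{"rows":{"type":"array","items":{"type":"array","items":{"type":"array","items":{"type":"number","minimum":-1,"maximum":1}}}}},"required":["rows"]}

```bash
ls; mkdir -p pics; cat > h.py <<'E'
from cell import *
import numpy as np, cv2
from scipy.spatial.transform import Rotation as R
def cam(name):
    s=state(); p,d=read_camera(name); c=get_calibration(name); return s,p,d,c
def campose(s,c):
    if 'hand_eye' in c:
        H=np.array(c['hand_eye']); T=np.eye(4); T[:3,:3]=rot(s['tcp_rot']); T[:3,3]=s['eef_pos']
        return T@H
    T=np.eye(4); T[:3,:3]=rot(c['orientation']); T[:3,3]=c['position']; return T
def rot(o):
    o=np.array(o)
    return o if o.shape==(3,3) else R.from_euler('xyz',o).as_matrix()
def rays(px,c):
    px=np.array(px,float).reshape(-1,1,2)
    u=cv2.undistortPoints(px,np.array(c['camera_matrix']),np.array(c['D'])).reshape(-1,2)
    return np.c_[u[:,0],-u[:,1],-np.ones(len(u))]
def world(px,depth,s,c):
    r=rays(px,c)*np.array(depth).reshape(-1,1); T=campose(s,c); return r@T[:3,:3].T+T[:3,3]
def onplane(px,z,s,c):
    T=campose(s,c); r=rays(px,c)@T[:3,:3].T; return T[:3,3]+r*((z-T[2,3])/r[:,2])[:,None]
def cloud(s,d,c):
    v,u=np.mgrid[0:400,0:640]; W=world(np.c_[u.ravel(),v.ravel()],d.ravel(),s,c).reshape(400,640,3)
    W[d<=0]=np.nan; return W
E
python3 - <<'E'
from h import *
for n in ['scene','top']:
    s,p,d,c=cam(n); cv2.imwrite(f'pics/{n}0.png',p[:,:,::-1]); np.savez(f'{n}0.npz',p=p,d=d)
    print(n,c)
    W=cloud(s,d,c); print(np.isfinite(W[...,0]).mean())
print(s, get_calibration('wrist'))
E
```

```text
pics
scene {'camera_matrix': array([[455.93929486,   0.        , 321.51642034],
       [  0.        , 455.93929486, 206.91146826],
       [  0.        ,   0.        ,   1.        ]]), 'D': array([-0.04905752,  0.        ,  0.        ,  0.        ,  0.        ]), 'position': array([1596.78190068,   62.88074668,  958.73499505]), 'orientation': array([ 0.96517976, -0.01341274,  1.67554349])}
0.996109375
top {'camera_matrix': array([[390.84254827,   0.        , 321.35071969],
       [  0.        , 390.84254827, 196.93627388],
       [  0.        ,   0.        ,   1.        ]]), 'D': array([-0.07471179,  0.        ,  0.        ,  0.        ,  0.        ]), 'position': array([ 259.66368542,  -21.58950421, 1535.220626  ]), 'orientation': array([ 0.1635924 ,  0.0058125 , -1.56336301])}
0.99587890625
{'t': 0.05, 'joints': array([ 9.97412573e-01,  4.91546681e-01,  1.55945547e+00,  5.00084874e-06,
        1.09167234e+00, -1.05604472e-01]), 'qvel': array([-0.00045035,  0.00136121,  0.00064548, -0.00030646, -0.00092376,
        0.00142105]), 'tau': array([ 3.13148470e-03, -6.14234734e+01, -2.5891
[... 273 characters left out ...]
array([0.00660143, 0.01408017, 0.04938271]), 'grip_force': 0.0, 'opening': 1.0017005297428299} {'camera_matrix': array([[282.76053557,   0.        , 313.64696228],
       [  0.        , 282.76053557, 201.86033684],
       [  0.        ,   0.        ,   1.        ]]), 'D': array([-0.01308232,  0.        ,  0.        ,  0.        ,  0.        ]), 'hand_eye': array([[ 2.04261188e-05,  9.67936666e-01,  2.51194367e-01,
         7.04830607e+01],
       [ 9.99998772e-01,  3.73830394e-04, -1.52181056e-03,
         1.10722956e+00],
       [-1.56692032e-03,  2.51194089e-01, -9.67935470e-01,
         1.97843181e+01],
       [ 0.00000000e+00,  0.00000000e+00,  0.00000000e+00,
         1.00000000e+00]])}
```

View pics/top0.png

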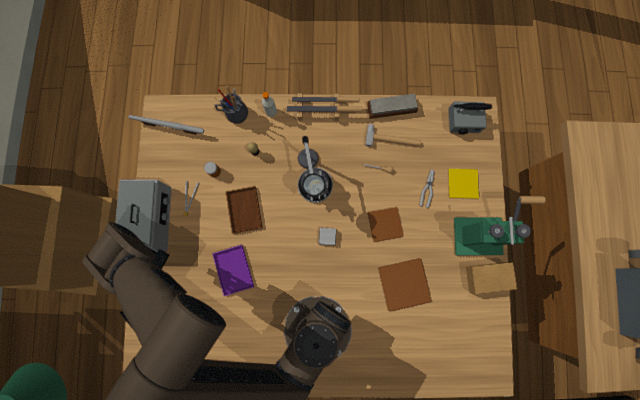

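View pics/scene0.png

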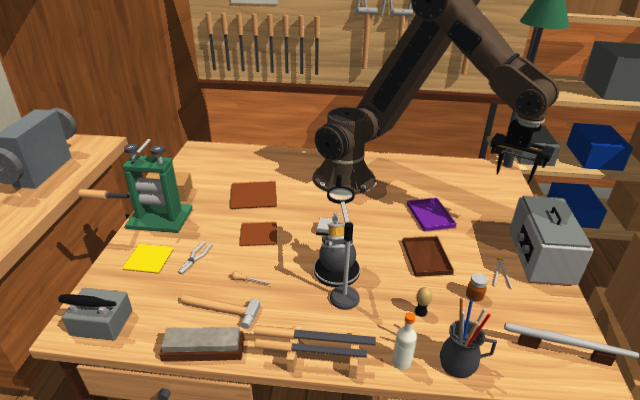

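The top view shows the wooden tray at about (245,210), the small brown pad at (385,224), the vise and lens at (314,185), and the post base at (308,158). The scene view shows the ring at about (337,230). Next I measure these.

```bash
python3 - <<'E'
from h import *
s=state()
im=[]
for n,(x0,x1,y0,y1) in {'top':(200,430,120,270),'scene':(280,410,170,320)}.items():
    f=np.load(n+'0.npz');p,d=f['p'],f['d'];c=get_calibration(n);W=cloud(s,d,c)
    im.append(cv2.resize(p[y0:y1,x0:x1,::-1],None,fx=600/(y1-y0)*.55,fy=600/(y1-y0)*.55,interpolation=cv2.INTER_CUBIC))
    hsv=cv2.cvtColor(p,cv2.COLOR_RGB2HSV)
    for nm,px,z in (('tray',(245,210),18),('pad',(385,224),8)) if n=='top' else (('tray',(428,255),18),('pad',(258,234),8)):
        print(n,nm,hsv[px[1],px[0]],W[px[1],px[0]])
    for nm,lo,hi in (('hi',240,300),('mid',120,235),):
        b=(W[...,2]>lo)&(W[...,2]<hi)&(W[...,0]>450)&(W[...,0]<900)&(abs(W[...,1])<200)
        k,l,st,ce=cv2.connectedComponentsWithStats(b.astype(np.uint8))
        for i in range(1,k):
            if st[i,4]>3: q=W[l==i]; print(n,nm,st[i],q.mean(0).round(),q.min(0).round(),q.max(0).round())
    # raised slabs
    for nm,lo,hi in (('tray',12,30),('pad',5,14)):
        b=(W[...,2]>lo)&(W[...,2]<hi)&(W[...,0]>350)&(W[...,0]<750)&(abs(W[...,1])<420)
        k,l,st,ce=cv2.connectedComponentsWithStats(b.astype(np.uint8))
        for i in range(1,k):
            if st[i,4]>100: q=W[l==i]; r=cv2.minAreaRect(q[:,:2].astype(np.float32)); print(n,nm,st[i,4],q.mean(0).round(),r)
h=330
cv2.imwrite('pics/crop1.png',np.hstack(im)[:600,:800])
print([i.shape for i in im])
E
```

```text
top tray [ 12 174  91] [458.28286246 292.16624369   0.96302218]
top pad [ 13 173 115] [ 405.71676061 -261.1524305     8.37881517]
top hi [302 136  24  65 597] [539.  18. 257.] [460. -24. 243.] [678.  55. 291.]
top mid [266  92   6  12  36] [867. 194. 147.] [858. 185. 120.] [881. 199. 178.]
top mid [313 170   4   3   4] [589.  14. 121.] [587.   9. 120.] [594.  20. 122.]
top mid [318 170   9  12  33] [574. -15. 130.] [553. -28. 120.] [592.   1. 143.]
top mid [305 173   3   3   7] [576.  45. 135.] [571.  42. 127.] [581.  49. 143.]
top mid [319 191   5   8  10] [497.  -9. 153.] [481. -18. 139.] [511.  -4. 172.]
top tray 223 [ 739. -308.   22.] ((737.0184936523438, -297.376220703125), (29.15259552001953, 219.15672302246094), 1.347775936126709)
top tray 124 [665.  64.  20.] ((660.1629638671875, 65.56195831298828), (84.75345611572266, 34.136478424072266), 12.55138111114502)
top tray 105 [674.  23.  19.] ((673.0067138671875, 19.33951187133789), (80.37455749511719, 30.664838790893555), 10.731861114501953)
top tray 186 [544.  14.  23.] ((559.4002685546875, 14.553646087646484), (133.13398742675
[... 1102 characters left out ...]
ay 106 [586.  68.  23.] ((573.8877563476562, 69.03976440429688), (24.439144134521484, 101.62751007080078), 78.87081909179688)
scene tray 127 [ 634. -258.   18.] ((633.2247314453125, -237.79733276367188), (119.05900573730469, 24.124711990356445), 84.83586883544922)
scene tray 143 [ 744. -365.   25.] ((741.1734619140625, -347.9143981933594), (125.94918060302734, 19.656890869140625), 88.26660919189453)
scene pad 757 [ 415. -265.   10.] ((409.0031433105469, -265.74639892578125), (128.156005859375, 124.12142181396484), 9.950872421264648)
scene pad 705 [447. 296.   7.] ((451.1673889160156, 295.81884765625), (157.9484100341797, 111.33708190917969), 10.546144485473633)
[(330, 506, 3), (330, 286, 3)]
```

View pics/crop1.png

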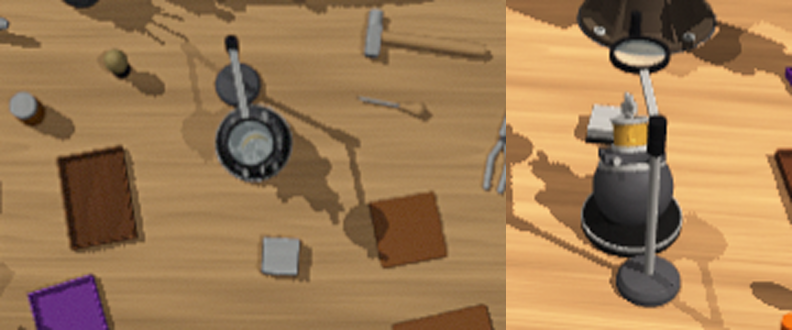

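Tray: about (460,295), yaw about 11°. Pad: about (411,−264), yaw about 10°. The lens covers the stud, so I'll fix the knob and pivot next.

```bash
cat >> h.py <<'E'
def down(yaw): return R.from_euler('xyz',[np.pi,0,yaw]).as_matrix()
def go(p,M,Mc=None,pc=None,tip=171,s=None):
    """row numbers bringing grasp point (tip ahead of TCP) to p with orientation M; from measured pose"""
    s=s or state(); R0=rot(s['tcp_rot']) if Mc is None else Mc; p0=np.array(s['eef_pos']) if pc is None else pc
    tcp=np.array(p)-tip*np.array(M)[:,2]
    return np.r_[R0.T@(tcp-p0)/150, R.from_matrix(R0.T@M).as_rotvec()/(2*np.pi)].round(4).tolist()
E
python3 - <<'E'
from h import *
s=state()
for n in ['top','scene']:
    f=np.load(n+'0.npz');p,d=f['p'],f['d'];c=get_calibration(n);W=cloud(s,d,c)
    A=(abs(W[...,0]-580)<160)&(abs(W[...,1])<100)
    k=A&(W[...,2]>268)&(W[...,2]<295); print(n,'knob',k.sum(),W[k].mean(0).round(1),W[k].min(0).round(),W[k].max(0).round())
    fr=A&(W[...,2]>244)&(W[...,2]<262)&(W[...,0]<590)
    # bright bar between lens and pivot
    bar=A&(W[...,2]>244)&(W[...,2]<262)&(W[...,0]>575); q=W[bar]
    print('bar',[(x,q[(q[:,0]>x)&(q[:,0]<x+15)].mean(0).round(1).tolist()) for x in range(575,685,15)])
    (cx,r)=cv2.minEnclosingCircle(W[fr&(W[...,0]<560)][:,:2].astype(np.float32)); print('lens',cx,r)
    # post below arm, jar of ring (brass)
    po=A&(W[...,2]>60)&(W[...,2]<235)&(W[...,0]>640); 
    if po.any(): print('post',W[po].mean(0).round(1))
    hsv=cv2.cvtColor(p,cv2.COLOR_RGB2HSV); b=(hsv[...,0]>15)&(hsv[...,0]<28)&(hsv[...,1]>150)&A&(W[...,2]>90)&(W[...,2]<200)
    if b.any(): print('brass',b.sum(),W[b].mean(0).round(1))
print(go([477,12,420],down(np.pi)))
E
```

```text
top knob 28 [545.3  21.8 278.5] [462.  -2. 268.] [674.  54. 291.]
bar [(575, [583.0, 27.3, 256.3]), (590, [598.4, 31.2, 256.0]), (605, [612.3, 32.7, 254.8]), (620, [626.6, 36.1, 256.1]), (635, [642.6, 39.3, 255.6]), (650, [655.7, 43.4, 257.1]), (665, [667.8, 39.7, 250.7]), (680, [nan, nan, nan])]
lens (509.6822509765625, 12.319889068603516) 51.181087493896484
post [665.5  47.9 169.9]
scene knob 66 [569.2  22.6 275.6] [462.  -2. 268.] [683.  52. 290.]
bar [(575, [583.5, 24.9, 256.6]), (590, [597.3, 29.1, 256.8]), (605, [613.0, 32.0, 256.9]), (620, [627.3, 33.7, 256.7]), (635, [640.5, 37.3, 257.7]), (650, [650.5, 33.7, 258.5]), (665, [677.2, 43.3, 253.4]), (680, [681.3, 43.2, 252.5])]
lens (513.695068359375, 11.827140808105469) 47.43688201904297
post [675.5  43.4 153.5]
brass 137 [541.2   5.8 143. ]
[-2.8023, -2.6623, -1.2428, -0.0002, -0.0001, -0.0745]<stdin>:10: RuntimeWarning: Mean of empty slice.
  ret = um.true_divide(
```

arm_command --rows '[[[0, 0, -0.58, 0, 0, 0, 0.1], [0, 0, -0.58, 0, 0, 0, 0.1], [0, 0, -0.58, 0, 0, 0, 0.1], [-0.917, -0.919, -0.58, 0, 0, 0, 0.1], [-0.917, -0.919, -0.58, 0, 0, 0, 0.1], [-0.917, -0.919, -0.58, 0, 0, 0, 0.1], [-0.917, -0.919, -0.58, 0, 0, 0, 0.1], [-0.917, -0.919, -0.58, 0, 0, 0, 0.1]]]'

```text
t: 0.77
eef_pos: [342.6, 370.1, 491.6]
tcp_rot: [-3.141, 0.0, 2.673]
ft_force: [1.4, 1.2, 0.2]
opening: 0.559
grip_force: 0.0
```

arm_command --rows '[[[-0.917, -0.919, 0, 0, 0, 0, 0.1], [-0.917, -0.919, 0, 0, 0, 0, 0.1], [-0.917, -0.919, 0, 0, 0, 0, 0.1], [-0.917, -0.919, 0, 0, 0, 0, 0.1], [-0.917, -0.919, 0, 0, 0, 0, 0.1]]]'

```text
t: 1.18
eef_pos: [403.3, 185.0, 491.7]
tcp_rot: [-3.141, 0.0, 2.673]
ft_force: [0.2, -0.1, 0.4]
opening: 0.551
grip_force: 0.0
```

arm_command --rows '[[[-0.917, -0.919, 0, 0, 0, -0.1055, 0.1], [-0.917, -0.919, 0, 0, 0, -0.1055, 0.1], [-0.917, -0.919, 0, 0, 0, -0.1055, 0.1], [-0.917, -0.919, 0, 0, 0, -0.1055, 0.1], [-0.917, -0.919, 0, 0, 0, -0.1055, 0.1], [-0.917, -0.919, 0, 0, 0, -0.1055, 0.1], [-0.917, -0.919, 0, 0, 0, -0.1055, 0.1], [-0.917, -0.919, 0, 0, 0, -0.1055, 0.1]]]'

```text
t: 1.85
eef_pos: [463.7, 1.9, 491.3]
tcp_rot: [3.141, -0.001, -2.95]
ft_force: [-0.3, 0.1, -0.3]
opening: 0.551
grip_force: 0.0
```

```bash
python3 - <<'E'
from h import *
s,p,d,c=cam('wrist'); W=cloud(s,d,c); cv2.imwrite('pics/w1.png',p[:,:,::-1])
k=(W[...,2]>265)&(W[...,2]<295)&(np.hypot(W[...,0]-464,W[...,1]-3)<35)
print(k.sum(),W[k].mean(0),W[k].min(0),W[k].max(0), np.median(np.argwhere(k),0))
fr=(W[...,2]>248)&(W[...,2]<262)&(abs(W[...,0]-510)<60)&(abs(W[...,1]-10)<60); print(fr.sum(),cv2.minEnclosingCircle(W[fr][:,:2].astype(np.float32)))
E
```

```text
442 [464.59882585   4.49073901 282.85216842] [459.8552695   -1.79809154 265.03656273] [472.86950946  11.78179097 289.06283788] [232. 315.]
3865 ((505.09149169921875, 12.576553344726562), 49.363643646240234)
```

View pics/w1.png

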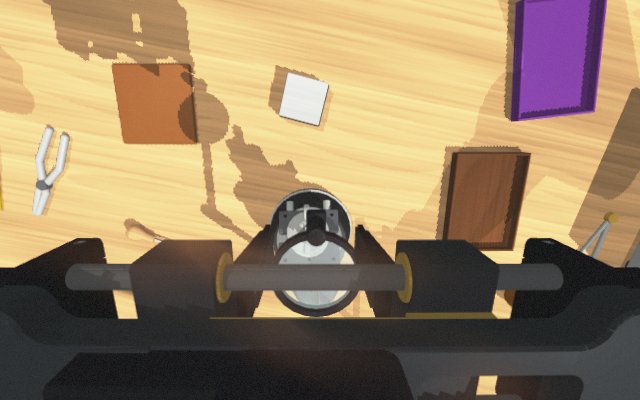

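The knob is between the fingers at pixel (315,232), i.e. (466,5) in mm. I'll lower, then swing clockwise to the left as a cage.

arm_command --rows '[[[0.01, 0, 0.247, 0, 0, 0, 0.1], [0.01, 0, 0.247, 0, 0, 0, 0.1], [0.01, 0, 0.247, 0, 0, 0, 0.1]]]'

```text
t: 2.15
eef_pos: [461.9, 3.2, 454.3]
tcp_rot: [3.14, -0.003, -2.947]
ft_force: [0.6, 1.4, 0.0]
opening: 0.55
grip_force: 0.0
```

arm_command --rows '[[[-0.0069, 0.1378, 0, 0, 0, 0.0159, 0.1], [-0.0275, 0.2742, 0, 0, 0, 0.0318, 0.1], [-0.0616, 0.4078, 0, 0, 0, 0.0477, 0.1], [-0.1089, 0.5374, 0, 0, 0, 0.0637, 0.1], [-0.1689, 0.6616, 0, 0, 0, 0.0796, 0.1], [-0.241, 0.7792, 0, 0, 0, 0.0955, 0.1], [-0.3245, 0.889, 0, 0, 0, 0.1114, 0.1], [-0.3703, 0.9407, 0, 0, 0, 0.1194, 0.1], [-0.3703, 0.9407, 0, 0, 0, 0.1194, 0.1]]]'

```text
t: 2.9
eef_pos: [489.8, 153.6, 456.1]
tcp_rot: [3.14, 0.001, 2.586]
ft_force: [-0.5, 0.2, 0.3]
opening: 0.554
grip_force: 0.0
```

arm_command --rows '[[[-0.0069, 0.1378, 0, 0, 0, 0.0159, 0.1], [-0.0275, 0.2742, 0, 0, 0, 0.0318, 0.1], [-0.0616, 0.4078, 0, 0, 0, 0.0477, 0.1], [-0.1089, 0.5374, 0, 0, 0, 0.0637, 0.1], [-0.1689, 0.6616, 0, 0, 0, 0.0796, 0.1], [-0.241, 0.7792, 0, 0, 0, 0.0955, 0.1], [-0.3245, 0.889, 0, 0, 0, 0.1114, 0.1], [-0.3703, 0.9407, 0, 0, 0, 0.1194, 0.1], [-0.3703, 0.9407, 0, 0, 0, 0.1194, 0.1]]]'

```text
t: 3.65
eef_pos: [611.9, 242.4, 455.2]
tcp_rot: [3.141, 0.0, 1.836]
ft_force: [-0.1, 0.1, -0.6]
opening: 0.553
grip_force: 0.0
```

arm_command --rows '[[[0, 0, -0.5, 0, 0, 0, 0.1], [0, 0, -0.5, 0, 0, 0, 0.1], [0, 0, -0.5, 0, 0, 0, 0.1]]]'

```text
t: 3.9
eef_pos: [609.6, 241.7, 537.6]
tcp_rot: [3.131, -0.0, 1.84]
ft_force: [0.4, -0.1, 0.8]
opening: 0.553
grip_force: 0.0
```

```bash
python3 - <<'E'
from h import *
im=[]
for n,(x0,x1,y0,y1) in {'top':(270,360,130,220),'scene':(290,380,180,270)}.items():
    s,p,d,c=cam(n); np.savez(n+'1.npz',p=p,d=d); W=cloud(s,d,c)
    im.append(cv2.resize(p[y0:y1,x0:x1,::-1],(400,400),interpolation=cv2.INTER_CUBIC))
    b=(W[...,2]>250)&(W[...,2]<262)&(W[...,0]>600)&(W[...,0]<720)&(W[...,1]>90)&(W[...,1]<260); print(n,b.sum(),W[b].mean(0) if b.any() else '')
cv2.imwrite('pics/crop2.png',np.hstack(im))
print(s['joints'])
E
```

```text
top 301 [627.41008168 173.14177082 255.30505604]
scene 477 [629.15846707 177.71970609 256.26939125]
[ 2.76826949e-01  4.46712370e-01  1.28857674e+00 -2.15254104e-05
  1.39951973e+00  8.21193528e-03]
```

View pics/crop2.png

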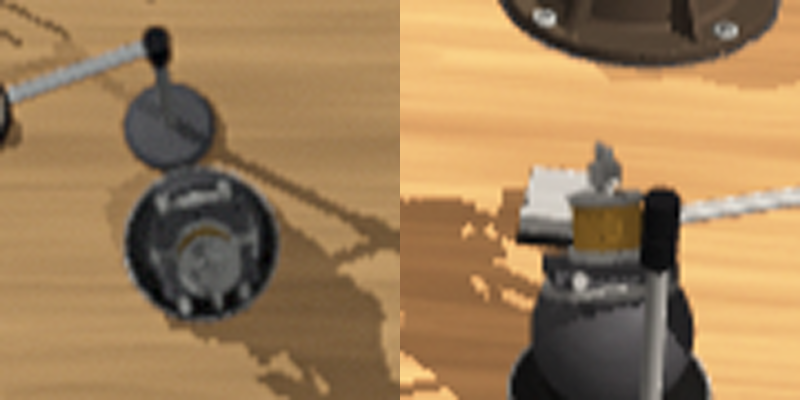

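Magnifier is clear: lens at about (628,175), and in the crop the bar now points left. The nut's wings look edge-on from +x, so they lie roughly in the tilt plane. Next is a tilted pre-grasp for a closer look.

```bash
cat >> h.py <<'E'
def along(a,yref):
    z=-np.array(a)/np.linalg.norm(a); y=np.array(yref)-z*np.dot(z,yref); y/=np.linalg.norm(y); return np.c_[np.cross(y,z),y,z]
E
python3 - <<'E'
from h import *
M=along([-.5,0,.866],[0,1,0]); s=state(); R0=rot(s['tcp_rot'])
print((R0.T@np.array([-130,-120,-20])/150).round(3))
print(go([450,14,258],M,pc=np.array([479.6,121.7,517.6])))
E
```

```text
[-0.542 -1.048  0.13 ]
[-0.4891, -0.9323, 0.7406, -0.0538, -0.0708, -0.2024]
```

arm_command --rows '[[[-0.54, -1, 0.13, 0, 0, 0, 1], [-0.54, -1, 0.13, 0, 0, 0, 1], [-0.54, -1, 0.13, 0, 0, 0, 1], [-0.54, -1, 0.13, 0, 0, 0, 1], [-0.54, -1, 0.13, 0, 0, 0, 1], [-0.54, -1, 0.13, 0, 0, 0, 1]]]'

```text
t: 4.5
eef_pos: [485.4, 123.4, 510.0]
tcp_rot: [-3.141, -0.0, 1.836]
ft_force: [0.2, 0.3, -0.2]
opening: 0.911
grip_force: 0.0
```

arm_command --rows '[[[-0.489, -0.98, 0, -0.0538, -0.0708, -0.2024, 1], [-0.489, -0.98, 0, -0.0538, -0.0708, -0.2024, 1], [-0.489, -0.98, 0, -0.0538, -0.0708, -0.2024, 1], [-0.489, -0.98, 0.2, -0.0538, -0.0708, -0.2024, 1], [-0.489, -0.98, 0.4, -0.0538, -0.0708, -0.2024, 1], [-0.489, -0.98, 0.6, -0.0538, -0.0708, -0.2024, 1], [-0.489, -0.98, 0.741, -0.0538, -0.0708, -0.2024, 1], [-0.489, -0.98, 0.741, -0.0538, -0.0708, -0.2024, 1], [-0.489, -0.98, 0.741, -0.0538, -0.0708, -0.2024, 1], [-0.489, -0.98, 0.741, -0.0538, -0.0708, -0.2024, 1]]]'

```text
t: 5.33
eef_pos: [365.5, 15.6, 398.4]
tcp_rot: [3.107, 0.47, 2.99]
ft_force: [0.6, 0.1, 0.8]
opening: 0.998
grip_force: 0.0
```

arm_command --rows '[[[0, 0, 0, 0, 0, 0, 1], [0, 0, 0, 0, 0, 0, 1]]]'

```text
t: 5.5
eef_pos: [365.2, 15.5, 398.8]
tcp_rot: [3.102, 0.467, 2.978]
ft_force: [-0.1, 0.6, -0.4]
opening: 0.996
grip_force: 0.0
```

```bash
python3 - <<'E'
from h import *
s,p,d,c=cam('wrist'); np.savez('w2.npz',p=p,d=d); cv2.imwrite('pics/w2.png',p[:,:,::-1])
print(s['joints'],s['eef_pos'],rot(s['tcp_rot']).round(3))
print(go([450,14,258],along([-.5,0,.866],[0,1,0])))
E
```

```text
[-0.14580599  0.08295223  2.23068625  0.0878129   0.36150412 -1.63683637] [365.17054822  15.54556265 398.79424935] [[-0.881  0.146  0.45 ]
 [ 0.146  0.989 -0.035]
 [-0.45   0.035 -0.892]]
[-0.0194, -0.009, -0.0444, -0.0062, -0.0085, -0.0232]
```

View pics/w2.png

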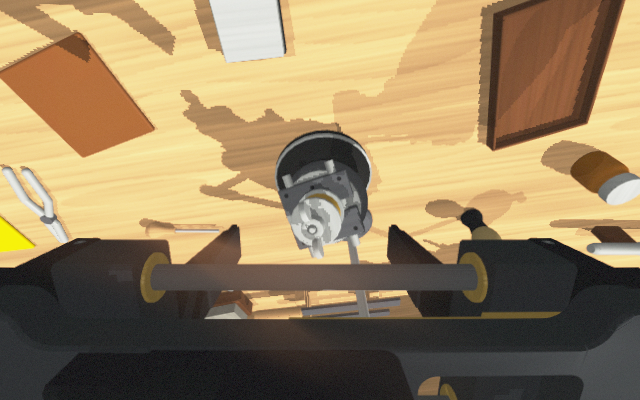

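The picture shows the nut at about (312,230) on the washer disc, with one wing pointing towards (318,245). The foot ring centre is near (323,175). I'll zoom in and fit the geometry from depth.

```bash
python3 - <<'E'
from h import *
s=state(); f=np.load('w2.npz'); p,d=f['p'],f['d']; c=get_calibration('wrist'); W=cloud(s,d,c)
cv2.imwrite('pics/w2c.png',cv2.resize(p[120:265,250:400,::-1],None,fx=4,fy=4,interpolation=cv2.INTER_CUBIC))
V=W[110:262,255:395].reshape(-1,3); V=V[np.isfinite(V[:,0])]
foot=V[(V[:,2]>8)&(V[:,2]<35)&(np.hypot(V[:,0]-559,V[:,1]-14)<85)]
print('foot',cv2.minEnclosingCircle(foot[:,:2].astype(np.float32)))
# combine all cameras
def near(V): return V[(np.abs(V[:,0]-500)<60)&(np.abs(V[:,1]-14)<60)&(V[:,2]>110)&(V[:,2]<230)]
cl={'w':near(V)}
for n in ['top','scene']:
    g=np.load(n+'1.npz'); X=cloud(s,g['d'],get_calibration(n)).reshape(-1,3); cl[n]=near(X[np.isfinite(X[:,0])])
for a in ([-.5,0,.866],):
    a=np.array(a); B=np.array([559,14,70.])
    e1=np.array([.866,0,.5]); e2=np.array([0,1,0])
    for n,X in cl.items():
        h=(X-B)@a-57; 
        for lo,hi in ((30,40),(42,56),(56,64),(64,75)):
            q=X[(h>lo)&(h<hi)]
            if len(q)<3: continue
            uv=np.c_[(q-B)@e1,(q-B)@e2]; print(n,lo,hi,len(q),h[(h>lo)&(h<hi)].mean().round(1),'mean',uv.mean(0).round(1),'rng',uv.min(0).round(1),uv.max(0).round(1), 'circ',[np.round(t,1) for t in cv2.minEnclosingCircle(uv.astype(np.float32))])
    X=cl['w']; h=(X-B)@a-57; q=X[(h>32)&(h<40)]; m=q.mean(0); print('plane normal',np.linalg.svd(q-m)[2][2])
E
```

```text
foot ((558.5999145507812, 15.466899871826172), 70.39305877685547)
w 30 40 1246 35.6 mean [-1.2 -5.6] rng [-24.2 -34.3] [26.2 16.6] circ [array([ 1.2, -8.9]), np.float64(25.8)]
w 42 56 277 53.1 mean [ -0.2 -10.3] rng [-24.3 -21.8] [24.9  0.5] circ [array([ 0.3, -8.8]), np.float64(25.1)]
w 56 64 331 58.4 mean [ 0.2 -9.7] rng [-25.6 -19.7] [28.  -1.3] circ [array([  1.2, -12.4]), np.float64(27.1)]
w 64 75 219 66.6 mean [  1.  -12.2] rng [-23.9 -19.6] [26.8 -4.8] circ [array([  1.5, -10.9]), np.float64(26.0)]
top 30 40 96 34.5 mean [ 5.5 -8.2] rng [-20.3 -31.6] [27.3 15.3] circ [array([ 3.4, -9.1]), np.float64(25.7)]
top 42 56 17 51.0 mean [  4.9 -12. ] rng [ -4.3 -21. ] [12.3 -3. ] circ [array([  5.3, -11.8]), np.float64(10.9)]
top 56 64 19 58.8 mean [  7.3 -11.9] rng [ -9.3 -21. ] [31.2 -3.3] circ [array([ 11. , -12.2]), np.float64(21.0)]
top 64 75 11 68.4 mean [  7.3 -12.2] rng [-17.5 -17.7] [30.  -7.1] circ [array([  6.2, -12.4]), np.float64(24.3)]
scene 30 40 67 35.4 mean [14.6 -8.6] rng [-17.6 -34.5] [32.5 13.1] circ [array([  6.3, -12.8]), np.float64(26.4)]
scene 42 56 36 48.9 mean [ 11.5 -12.9] rng [  2.3 -23.6] [27.2 -2.5] circ [array([ 13.4, -14.5]), np.float64(14.3)]
scene 56 64 16 59.1 mean [ 14.2 -13.3] rng [-12.3 -23.8] [31.3 -3.5] circ [array([  9.5, -14.9]), np.float64(22.2)]
scene 64 75 8 66.3 mean [  8.8 -14.1] rng [-13.6 -19.8] [31.1 -8.5] circ [array([  8.8, -15.6]), np.float64(22.8)]
plane normal [-0.49362677 -0.10463997  0.86335572]
```

View pics/w2c.png

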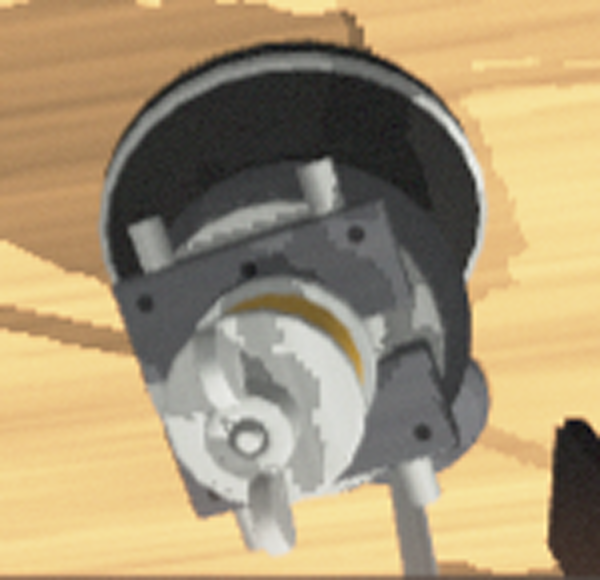

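```bash
python3 - <<'E'
from h import *
s=state(); f=np.load('w2.npz'); W=cloud(s,f['d'],get_calibration('wrist')); V=W[110:262,255:395].reshape(-1,3); V=V[np.isfinite(V[:,0])]
for psi in (.2,.22,.24):
    a=np.array([-.5*np.cos(psi),-.5*np.sin(psi),.866]); B=np.array([559,15.,70]); e2=np.array([-np.sin(psi),np.cos(psi),0]); e1=np.cross(e2,a)
    h=(V-B)@a-57; uv=np.c_[(V-B)@e1,(V-B)@e2]; r=np.hypot(uv[:,0],uv[:,1])<40
    w=r&(h>33.5)&(h<38); q=V[w]; 
    n=r&(h>48)&(h<75); N=uv[n]; m=N.mean(0); ev=np.linalg.svd(N-m)[2][0]
    print(psi,'washer',h[w].mean().round(1),[np.round(t,1) for t in cv2.minEnclosingCircle(uv[w].astype(np.float32))],'pn',np.linalg.svd(q-q.mean(0))[2][2].round(3),a.round(3))
    print('  nut',N.min(0).round(1),N.max(0).round(1),h[n].max().round(1),'dir',ev.round(3),'rect',cv2.minAreaRect(N.astype(np.float32)))
E
```

```text
0.2 washer 35.9 [array([ 0.4, -0.9]), np.float64(25.8)] pn [-0.49  -0.11   0.865] [-0.49  -0.099  0.866]
  nut [-27.3 -11.9] [27.   9.8] 70.5 dir [1.    0.015] rect ((0.16675186157226562, -0.9274806976318359), (21.18994140625, 52.63457107543945), 74.2499771118164)
0.22 washer 35.8 [array([ 0.4, -0.1]), np.float64(25.8)] pn [-0.489 -0.11   0.865] [-0.488 -0.109  0.866]
  nut [-27.3 -10.8] [27.  10.9] 70.5 dir [ 1.    -0.002] rect ((0.13597869873046875, 0.17099571228027344), (21.117721557617188, 52.60052490234375), 73.13128662109375)
0.24 washer 35.8 [array([0.4, 0.8]), np.float64(25.8)] pn [-0.489 -0.111  0.865] [-0.486 -0.119  0.866]
  nut [-27.3  -9.7] [27. 12.] 70.5 dir [ 1.   -0.02] rect ((0.12237548828125, 1.2710037231445312), (21.0439510345459, 52.56599807739258), 72.01499938964844)
```

```bash
cat >> h.py <<'E'
psi=.22; A=np.array([-.5*np.cos(psi),-.5*np.sin(psi),.866]); BALL=np.array([559,15.,70]); E2=np.array([-np.sin(psi),np.cos(psi),0]); E1=np.cross(E2,A)
def onstud(h): return BALL+(57+h)*A
def stud(t=0): return along(A,np.cos(t)*E2-np.sin(t)*E1)   # wings turned t from E1 toward E2
E
python3 - <<'E'
from h import *
s=state(); f=np.load('w2.npz'); W=cloud(s,f['d'],get_calibration('wrist')); V=W[110:262,255:395].reshape(-1,3); V=V[np.isfinite(V[:,0])]
h=(V-BALL)@A-57; u=(V-BALL)@E1; v=(V-BALL)@E2
for lo,hi in ((-30,-22),(-22,-15),(-15,-10),(10,15),(15,22),(22,30)):
    k=(h>50)&(h<75)&(u>lo)&(u<hi); print(lo,k.sum(),u[k].mean(),v[k].mean(),v[k].min(),v[k].max())
for t in (0,): print(go(onstud(41+21+60),stud(t)))
E
```

```text
-30 60 -24.710718932086685 0.5621425965171021 -2.854681926434816 2.90029244055416
-22 85 -18.54210925324712 1.172161251311084 -2.584763539839998 3.0290876340734267
-15 48 -12.641647250419885 1.2847091844397116 -2.6476541670184504 3.0186474010043747
10 69 12.38940031394262 0.8577932522204857 -3.0733700099256134 3.097666573370694
15 78 18.419088144211067 1.2058188514201191 -3.2501361896879697 3.1281821937984584
22 39 24.42045804636848 1.2776855798116153 -2.9195684523005263 3.16930809589499
[-0.0959, -0.2387, 0.2317, -0.0229, -0.0078, -0.054]
```

arm_command --rows '[[[-0.096, -0.239, 0.232, -0.0229, -0.0078, -0.054, 0.2], [-0.096, -0.239, 0.232, -0.0229, -0.0078, -0.054, 0.2], [-0.096, -0.239, 0.232, -0.0229, -0.0078, -0.054, 0.2], [-0.096, -0.239, 0.232, -0.0229, -0.0078, -0.054, 0.2], [-0.096, -0.239, 0.232, -0.0229, -0.0078, -0.054, 0.2], [-0.096, -0.239, 0.232, -0.0229, -0.0078, -0.054, 0.2]]]'

```text
t: 6.05
eef_pos: [389.8, -21.6, 375.3]
tcp_rot: [-3.142, 0.52, -2.921]
ft_force: [0.7, -1.5, 0.7]
opening: 0.643
grip_force: 0.0
```

```bash
python3 - <<'E'
from h import *
print(go(onstud(41+21),stud()),go(onstud(41+21+60),stud()),state()['joints'].round(2))
E
```

```text
[0.0168, -0.0079, 0.4067, 0.0001, -0.0006, 0.0001] [0.0183, -0.0078, 0.0067, 0.0001, -0.0006, 0.0001] [-0.28  0.16  2.22  0.71  0.37 -2.69]
```

Joint 6 is at its limit on this branch, so I'll use the equivalent half-turned grasp.

arm_command --rows '[[[0.0, 0, 0, 0, 0, 0.25, 0.2], [0.0, 0, 0, 0, 0, 0.25, 0.2], [0.0, 0, 0, 0, 0, 0.25, 0.2], [0.0, 0, 0, 0, 0, 0.25, 0.2], [0.0, 0, 0, 0, 0, 0.25, 0.2], [0.0, 0, 0, 0, 0, 0.25, 0.2], [0.0, 0, 0, 0, 0, 0.25, 0.2], [0.0, 0, 0, 0, 0, 0.25, 0.2], [0.0, 0, 0, 0, 0, 0.25, 0.2], [0.0, 0, 0, 0, 0, 0.25, 0.2]]]'

```text
t: 6.88
eef_pos: [389.7, -21.1, 375.9]
tcp_rot: [2.644, 0.155, 2.065]
ft_force: [0.3, 0.1, 0.0]
opening: 0.601
grip_force: 0.0
```

arm_command --rows '[[[0.0, 0, 0, 0, 0, 0.28, 0.2], [0.0, 0, 0, 0, 0, 0.28, 0.2], [0.0, 0, 0, 0, 0, 0.28, 0.2], [0.0, 0, 0, 0, 0, 0.28, 0.2], [0.0, 0, 0, 0, 0, 0.28, 0.2], [0.0, 0, 0, 0, 0, 0.28, 0.2], [0.0, 0, 0, 0, 0, 0.28, 0.2], [0.0, 0, 0, 0, 0, 0.28, 0.2], [0.0, 0, 0, 0, 0, 0.28, 0.2], [0.0, 0, 0, 0, 0, 0.28, 0.2]]]'

```text
t: 7.72
eef_pos: [389.7, -21.1, 375.9]
tcp_rot: [2.814, -0.411, 0.924]
ft_force: [0.1, 0.3, -0.2]
opening: 0.6
grip_force: 0.0
```

```bash
sed -i 's/def stud(t=0): .*/def stud(t=0): return along(A,-np.cos(t)*E2+np.sin(t)*E1)/' h.py; python3 - <<'E'
from h import *
print(go(onstud(41+21+60),stud()),state()['joints'].round(2),state()['eef_pos'])
E
```

```text
[-0.0229, -0.0031, 0.0101, -0.0, 0.0006, 0.1011] [-0.27  0.16  2.22  0.7   0.37 -0.17] [389.69362557 -21.14946003 375.93414252]
```

arm_command --rows '[[[-0.0229, -0.0031, 0, 0, 0.0006, 0.1011, 0.2], [-0.0229, -0.0031, 0, 0, 0.0006, 0.1011, 0.2], [-0.0229, -0.0031, 0, 0, 0.0006, 0.1011, 0.2], [-0.0229, -0.0031, 0, 0, 0.0006, 0.1011, 0.2], [-0.0229, -0.0031, 0, 0, 0.0006, 0.1011, 0.2], [-0.0229, -0.0031, 0, 0, 0.0006, 0.1011, 0.2], [-0.0229, -0.0031, 0, 0, 0.0006, 0.1011, 0.2]]]'

```text
t: 8.3
eef_pos: [387.4, -23.4, 374.4]
tcp_rot: [3.135, -0.524, 0.232]
ft_force: [0.4, 0.6, 0.1]
opening: 0.597
grip_force: 0.0
```

```bash
python3 - <<'E'
from h import *
print(go(onstud(41+21),stud()),state()['joints'].round(2),state()['eef_pos'])
s,p,d,c=cam('wrist'); np.savez('w3.npz',p=p,d=d); W=cloud(s,d,c); V=W.reshape(-1,3); V=V[np.isfinite(V[:,0])]
h=(V-BALL)@A-57; u=(V-BALL)@E1; v=(V-BALL)@E2; r=np.hypot(u,v)<32
k=r&(h>32)&(h<39); print('washer',k.sum(),h[k].mean(),cv2.minEnclosingCircle(np.c_[u,v][k].astype(np.float32)))
k=r&(h>50)&(h<75)&(abs(u)>13); print('wings',k.sum(),u[k].min(),u[k].max(),v[k].min(),v[k].max(),v[k&(u<0)].mean(),v[k&(u>0)].mean())
E
```

```text
[0.0005, -0.0003, 0.4103, 0.0, 0.0, 0.0017] [-0.28  0.16  2.23  0.73  0.37  0.42] [387.41482443 -23.409888   374.40364507]
washer 1761 35.655873466821085 ((1.4370949268341064, 0.21627087891101837), 25.864116668701172)
wings 268 -25.249845383628283 29.0482355955269 -2.864231648367212 3.001237680476308 0.022608381927876526 -0.04419701956008204
```

arm_command --rows '[[[0.004, 0, 0.13, 0, 0, 0, 0.2], [0.004, 0, 0.27, 0, 0, 0, 0.2], [0.004, 0, 0.41, 0, 0, 0, 0.2], [0.004, 0, 0.41, 0, 0, 0, 0.2], [0.004, 0, 0.41, 0, 0, 0, -1], [0.004, 0, 0.41, 0, 0, 0, -1], [0.004, 0, 0.41, 0, 0, 0, -1], [0.004, 0, 0.41, 0, 0, 0, -1], [0.004, 0, 0.41, 0, 0, 0, -1], [0.004, 0, 0.41, 0, 0, 0, -1]]]'

```text
t: 9.18
eef_pos: [417.6, -16.8, 322.0]
tcp_rot: [3.134, -0.525, 0.232]
ft_force: [0.4, -1.5, 1.4]
opening: 0.235
grip_force: 0.6
```

arm_command --rows '[[[0, 0, 0, 0, 0, 0, -1], [0, 0, 0, 0, 0, 0, -1], [0, 0, 0, 0, 0, 0, -1], [0, 0, 0, 0, 0, 0, -1]]]'

```text
t: 9.52
eef_pos: [417.7, -16.8, 321.9]
tcp_rot: [3.135, -0.525, 0.232]
ft_force: [-3.9, -1.1, 6.5]
opening: 0.222
grip_force: 30.0
```

```bash
python3 - <<'E'
from h import *
s=state(); print(s['opening'],s['grip_force'],s['ft_force'],go(onstud(41+21),stud()),s['joints'].round(2))
E
```

```text
0.2215159577094132 30.001688743941486 [-3.87945693 -1.06981531  6.51567121] [-0.0033, -0.0013, 0.0037, 0.0002, -0.0002, 0.0016] [-0.24  0.31  2.24  1.09  0.25  0.08]
```

arm_command --rows '[[[0, 0, -0.1, 0, 0, 0, -1], [0, 0, -0.2, 0, 0, 0, -1], [0, 0, -0.3, 0, 0, 0, -1], [0, 0, -0.4, 0, 0, 0, -1], [0, 0, -0.4, 0, 0, 0, -1]]]'

```text
t: 9.93
eef_pos: [387.7, -23.3, 375.0]
tcp_rot: [3.133, -0.526, 0.232]
ft_force: [0.1, 0.5, -0.5]
opening: 0.216
grip_force: 30.0
```

```bash
python3 - <<'E'
from h import *
s=state(); print(s['opening'],s['grip_force'],s['joints'].round(2)); T=rot(s['tcp_rot'])
q1=np.array([480,130,260]); D=down(.195)
print(go(q1,D))
p1=q1-171*D[:,2]
print(go([499,200,200],D,Mc=D,pc=p1),go([499,303,48],D,Mc=D,pc=np.array([499,200,200])-171*D[:,2]))
E
```

```text
0.2161166990105619 30.00000443542376 [-0.28  0.16  2.23  0.73  0.37  0.42]
[0.9088, -0.8536, 0.0894, -0.0003, -0.0838, 0.0055]
[0.2147, -0.4333, 0.4, 0.0, 0.0, 0.0] [0.1331, -0.6737, 1.0133, 0.0, 0.0, 0.0]
```

arm_command --rows '[[[0.909, -0.854, 0.089, 0, -0.0838, 0.0055, -1], [0.909, -0.854, 0.089, 0, -0.0838, 0.0055, -1], [0.909, -0.854, 0.089, 0, -0.0838, 0.0055, -1], [0.909, -0.854, 0.089, 0, -0.0838, 0.0055, -1], [0.909, -0.854, 0.089, 0, -0.0838, 0.0055, -1], [0.909, -0.854, 0.089, 0, -0.0838, 0.0055, -1], [0.909, -0.854, 0.089, 0, -0.0838, 0.0055, -1], [0.909, -0.854, 0.089, 0, -0.0838, 0.0055, -1]]]'

```text
t: 10.6
eef_pos: [482.9, 133.3, 429.4]
tcp_rot: [-3.137, 0.003, 0.199]
ft_force: [-1.2, -0.2, -0.3]
opening: 0.218
grip_force: 30.0
```

arm_command --rows '[[[0.21, -0.43, 0.1, 0, 0, 0, -1], [0.21, -0.43, 0.2, 0, 0, 0, -1], [0.21, -0.43, 0.4, 0, 0, 0, -1], [0.21, -0.43, 0.4, 0, 0, 0, -1], [0.21, -0.43, 0.4, 0, 0, 0, -1]]]'

```text
t: 11.02
eef_pos: [498.9, 199.4, 368.1]
tcp_rot: [-3.138, 0.006, 0.196]
ft_force: [-0.7, -0.1, -0.5]
opening: 0.221
grip_force: 30.0
```

arm_command --rows '[[[0.13, -0.67, 0, 0, 0, 0, -1], [0.13, -0.67, 0, 0, 0, 0, -1], [0.13, -0.67, 0.1, 0, 0, 0, -1], [0.13, -0.67, 0.4, 0, 0, 0, -1], [0.13, -0.67, 0.7, 0, 0, 0, -1], [0.13, -0.67, 0.9, 0, 0, 0, -1], [0.13, -0.67, 0.9, 0, 0, 0, -1], [0.13, -0.67, 0.9, 0, 0, 0, -1]]]'

```text
t: 11.68
eef_pos: [498.9, 301.7, 235.4]
tcp_rot: [-3.138, 0.004, 0.194]
ft_force: [0.1, 0.1, 0.1]
opening: 0.225
grip_force: 30.0
```

```bash
python3 - <<'E'
from h import *
s,p,d,c=cam('wrist'); W=cloud(s,d,c); print(s['opening'],s['grip_force'],s['joints'].round(2)); cv2.imwrite('pics/w4.png',p[:,:,::-1])
print(go([499,303,29],down(.195)))
E
```

```text
0.22453790663926645 29.99969292199239 [0.43 0.65 1.81 0.01 0.68 1.8 ]
[-0.0, -0.0062, 0.246, -0.0006, 0.0001, -0.0001]
```

View pics/w4.png

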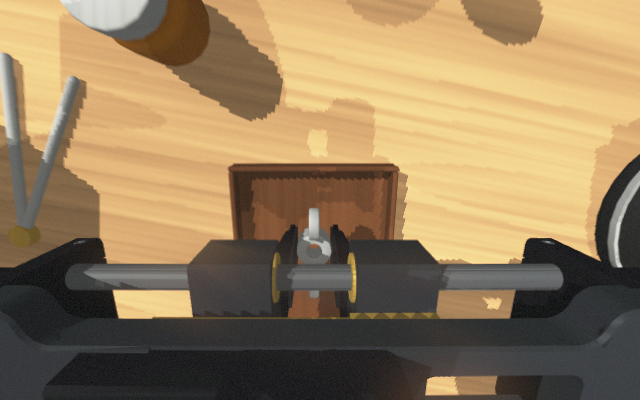

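The nut is held upright over the tray interior at pixel (314,248). Lower, release, retreat.

arm_command --rows '[[[0, 0, 0.1, 0, 0, 0, -1], [0, 0, 0.2, 0, 0, 0, -1], [0, 0, 0.255, 0, 0, 0, -1], [0, 0, 0.255, 0, 0, 0, -1], [0, 0, 0.255, 0, 0, 0, -1], [0, 0, 0.255, 0, 0, 0, -0.05], [0, 0, 0.255, 0, 0, 0, -0.05], [0, 0, 0.255, 0, 0, 0, -0.05], [0, 0, 0.255, 0, 0, 0, -0.05]]]'

```text
t: 12.48
eef_pos: [498.3, 302.5, 197.1]
tcp_rot: [-3.138, 0.002, 0.195]
ft_force: [0.4, -0.2, -1.0]
opening: 0.432
grip_force: 0.0
```

arm_command --rows '[[[0, 0, -0.2, 0, 0, 0, -0.05], [0, 0, -0.4, 0, 0, 0, -0.05], [0, 0, -0.7, 0, 0, 0, -0.05], [0, 0, -0.97, 0, 0, 0, 0.5], [0, 0, -0.97, 0, 0, 0, 0.5], [0, 0, -0.97, 0, 0, 0, 0.5]]]'

```text
t: 12.98
eef_pos: [498.6, 302.1, 344.7]
tcp_rot: [-3.137, -0.003, 0.195]
ft_force: [-0.2, -0.7, 0.1]
opening: 0.63
grip_force: 0.0
```

```bash
python3 - <<'E'
from h import *
s,p,d,c=cam('wrist'); W=cloud(s,d,c); print(s['opening'],s['joints'].round(2))
k=(np.hypot(W[...,0]-499,W[...,1]-303)<45)&(W[...,2]>9)&(W[...,2]<60); print('nut',k.sum(),W[k].mean(0),W[k].min(0),W[k].max(0))
q1=np.array([472,130,280.]); D=down(.2); print(go(q1,D)); h=34+9
print(go(onstud(h+80),stud(),Mc=D,pc=q1-171*D[:,2]))
E
```

```text
0.6301506115874758 [0.43 0.5  1.73 0.   0.91 1.8 ]
nut 511 [506.08634418 305.82212776  22.51794415] [472.59590851 294.16455909   9.1603619 ] [543.89120858 327.44171281  33.2200318 ]
[-0.3956, 1.088, -0.7259, -0.0006, 0.0001, -0.0007]
[-0.7537, 0.89, 0.5135, 0.0008, 0.0833, -0.0031]
```

The nut stands in the tray. Back to the stud for the washer.

arm_command --rows '[[[-0.2, 0.3, -0.726, 0, 0, 0, 0.7], [-0.395, 0.98, -0.726, 0, 0, 0, 0.7], [-0.395, 0.98, -0.726, 0, 0, 0, 0.7], [-0.395, 0.98, -0.726, 0, 0, 0, 0.7], [-0.395, 0.98, -0.726, 0, 0, 0, 0.7], [-0.395, 0.98, -0.726, 0, 0, 0, 0.7], [-0.395, 0.98, -0.726, 0, 0, 0, 0.7]]]'

```text
t: 13.62
eef_pos: [469.4, 145.1, 449.9]
tcp_rot: [-3.138, 0.003, 0.193]
ft_force: [-0.4, -0.7, -0.1]
opening: 0.849
grip_force: 0.0
```

arm_command --rows '[[[-0.754, 0.99, 0.2, 0, 0.0833, -0.003, 0.7], [-0.754, 0.99, 0.3, 0, 0.0833, -0.003, 0.7], [-0.754, 0.99, 0.513, 0, 0.0833, -0.003, 0.7], [-0.754, 0.99, 0.513, 0, 0.0833, -0.003, 0.7], [-0.754, 0.99, 0.513, 0, 0.0833, -0.003, 0.7], [-0.754, 0.99, 0.513, 0, 0.0833, -0.003, 0.7], [-0.754, 0.99, 0.513, 0, 0.0833, -0.003, 0.7], [-0.754, 0.99, 0.513, 0, 0.0833, -0.003, 0.7], [-0.754, 0.99, 0.513, 0, 0.0833, -0.003, 0.7]]]'

```text
t: 14.37
eef_pos: [387.3, -21.2, 372.2]
tcp_rot: [-3.141, -0.518, 0.212]
ft_force: [0.5, -0.7, 1.0]
opening: 0.849
grip_force: 0.0
```

```bash
python3 - <<'E'
from h import *
s,p,d,c=cam('wrist'); W=cloud(s,d,c); print(s['opening'],s['joints'].round(2)); V=W.reshape(-1,3); V=V[np.isfinite(V[:,0])]
h=(V-BALL)@A-57; u=(V-BALL)@E1; v=(V-BALL)@E2; r=np.hypot(u,v)<34
k=r&(h>33)&(h<39); print('washer',k.sum(),h[k].mean(),cv2.minEnclosingCircle(np.c_[u,v][k].astype(np.float32)))
k=r&(h>45)&(h<63); print('stud',k.sum(),h[k].max(),u[k].mean(),v[k].mean())
print(go(onstud(43+60),stud()),go(onstud(43),stud()))
E
```

```text
0.8487295050498282 [-0.28  0.17  2.23  0.72  0.36  0.45]
washer 2381 35.67247156104056 ((1.3279390335083008, 0.1995607167482376), 25.77425193786621)
stud 86 60.10310896067513 2.3951226329919355 0.16582293009187357
[0.0029, 0.0154, 0.1253, 0.0005, 0.0008, -0.001] [0.0048, 0.014, 0.5252, 0.0005, 0.0008, -0.001]
```

arm_command --rows '[[[0.012, 0.014, 0.13, 0.0005, 0.0008, -0.001, 0.7], [0.012, 0.014, 0.28, 0.0005, 0.0008, -0.001, 0.7], [0.012, 0.014, 0.42, 0.0005, 0.0008, -0.001, 0.7], [0.012, 0.014, 0.525, 0.0005, 0.0008, -0.001, 0.7], [0.012, 0.014, 0.525, 0.0005, 0.0008, -0.001, 0.7], [0.012, 0.014, 0.525, 0.0005, 0.0008, -0.001, 0.7], [0.012, 0.014, 0.525, 0.0005, 0.0008, -0.001, -1], [0.012, 0.014, 0.525, 0.0005, 0.0008, -0.001, -1], [0.012, 0.014, 0.525, 0.0005, 0.0008, -0.001, -1], [0.012, 0.014, 0.525, 0.0005, 0.0008, -0.001, -1]]]'

```text
t: 15.25
eef_pos: [427.1, -14.9, 306.8]
tcp_rot: [3.139, -0.527, 0.222]
ft_force: [-1.0, 0.5, -0.1]
opening: 0.626
grip_force: 0.0
```

arm_command --rows '[[[0, 0, 0, 0, 0, 0, -1], [0, 0, 0, 0, 0, 0, -1], [0, 0, 0, 0, 0, 0, -1], [0, 0, 0, 0, 0, 0, -1], [0, 0, 0, 0, 0, 0, -1]]]'

```text
t: 15.67
eef_pos: [427.2, -15.0, 306.5]
tcp_rot: [3.139, -0.527, 0.222]
ft_force: [-2.8, -1.0, 7.6]
opening: 0.536
grip_force: 30.0
```

```bash
python3 - <<'E'
from h import *
s=state(); print(s['opening'],s['grip_force'],s['ft_force'],go(onstud(43),stud()),s['joints'].round(2))
E
```

```text
0.536228254883103 30.001418441534042 [-2.76629845 -1.03226326  7.60777152] [-0.0079, -0.0033, 0.009, 0.0003, -0.0005, 0.0002] [-0.23  0.35  2.23  1.24  0.23 -0.06]
```

arm_command --rows '[[[0, 0, -0.1, 0, 0, 0, -1], [0, 0, -0.2, 0, 0, 0, -1], [0, 0, -0.3, 0, 0, 0, -1], [0, 0, -0.4, 0, 0, 0, -1], [0, 0, -0.48, 0, 0, 0, -1], [0, 0, -0.48, 0, 0, 0, -1], [0, 0, -0.48, 0, 0, 0, -1]]]'

```text
t: 16.25
eef_pos: [391.9, -22.7, 368.5]
tcp_rot: [3.139, -0.527, 0.222]
ft_force: [0.4, -0.3, -1.3]
opening: 0.532
grip_force: 30.0
```

```bash
python3 - <<'E'
from h import *
s=state(); print(s['opening'],s['grip_force'],s['joints'].round(2))
q1=np.array([470,135,255]); D=down(.195); q2=np.array([423,260,180.])
print(go(q1,D)); print(go(q2,D,Mc=D,pc=q1-171*D[:,2]),go([423,288,50],D,Mc=D,pc=q2-171*D[:,2]))
E
```

```text
0.5316765069012598 29.999768435955048 [-0.28  0.18  2.23  0.77  0.35  0.39]
[0.8315, -0.9115, 0.0381, -0.0006, -0.0839, 0.004]
[-0.1459, -0.8783, 0.5, 0.0, 0.0, 0.0] [0.0362, -0.1831, 0.8667, 0.0, 0.0, 0.0]
```

arm_command --rows '[[[0.832, -0.912, 0.038, 0, -0.0839, 0.004, -1], [0.832, -0.912, 0.038, 0, -0.0839, 0.004, -1], [0.832, -0.912, 0.038, 0, -0.0839, 0.004, -1], [0.832, -0.912, 0.038, 0, -0.0839, 0.004, -1], [0.832, -0.912, 0.038, 0, -0.0839, 0.004, -1], [0.832, -0.912, 0.038, 0, -0.0839, 0.004, -1], [0.832, -0.912, 0.038, 0, -0.0839, 0.004, -1], [0.832, -0.912, 0.038, 0, -0.0839, 0.004, -1]]]'

```text
t: 16.92
eef_pos: [472.3, 138.7, 425.8]
tcp_rot: [-3.136, 0.003, 0.2]
ft_force: [0.0, -0.2, -0.7]
opening: 0.535
grip_force: 30.0
```

arm_command --rows '[[[-0.146, -0.878, 0.1, 0, 0, 0, -1], [-0.146, -0.878, 0.2, 0, 0, 0, -1], [-0.146, -0.878, 0.4, 0, 0, 0, -1], [-0.146, -0.878, 0.5, 0, 0, 0, -1], [-0.146, -0.878, 0.5, 0, 0, 0, -1], [-0.146, -0.878, 0.5, 0, 0, 0, -1], [-0.146, -0.878, 0.5, 0, 0, 0, -1]]]'

```text
t: 17.5
eef_pos: [423.3, 260.1, 351.3]
tcp_rot: [-3.137, 0.002, 0.197]
ft_force: [0.4, 0.1, -0.4]
opening: 0.538
grip_force: 30.0
```

arm_command --rows '[[[0.036, -0.183, 0.2, 0, 0, 0, -1], [0.036, -0.183, 0.45, 0, 0, 0, -1], [0.036, -0.183, 0.7, 0, 0, 0, -1], [0.036, -0.183, 0.867, 0, 0, 0, -1], [0.036, -0.183, 0.867, 0, 0, 0, -1], [0.036, -0.183, 0.867, 0, 0, 0, -1]]]'

```text
t: 18.0
eef_pos: [423.4, 288.2, 221.8]
tcp_rot: [-3.137, 0.002, 0.195]
ft_force: [0.1, -0.6, -1.0]
opening: 0.535
grip_force: 30.0
```

```bash
python3 - <<'E'
from h import *
s,p,d,c=cam('wrist'); W=cloud(s,d,c); print(s['opening'],s['grip_force'])
k=(np.hypot(W[...,0]-423,W[...,1]-288)<35)&(W[...,2]>25)&(W[...,2]<60); print('washer',k.sum(),W[k].mean(0),W[k].min(0),W[k].max(0))
k=(np.hypot(W[...,0]-499,W[...,1]-303)<40)&(W[...,2]>9)&(W[...,2]<60); print('nut',k.sum(),W[k].mean(0),W[k].min(0),W[k].max(0))
print(go([423,288,25.5],down(.195)))
E
```

```text
0.5348892448059344 29.99977871775627
washer 4188 [429.88246349 291.16057195  43.21890118] [409.01893112 259.47701382  30.83066838] [447.73098442 322.55140902  59.98266616]
nut 1419 [498.98442835 304.44039577  24.52742801] [471.10047091 293.68255064   9.37695697] [525.69622022 314.95254382  33.65321899]
[-0.0042, 0.003, 0.1758, -0.0008, -0.0001, 0.0]
```

Lower, release, retreat, and get a tilted pre-grasp for the ring.

arm_command --rows '[[[0, 0, 0.08, 0, 0, 0, -1], [0, 0, 0.15, 0, 0, 0, -1], [0, 0, 0.175, 0, 0, 0, -1], [0, 0, 0.175, 0, 0, 0, -1], [0, 0, 0.175, 0, 0, 0, -1], [0, 0, 0.175, 0, 0, 0, 0.35], [0, 0, 0.175, 0, 0, 0, 0.35], [0, 0, 0.175, 0, 0, 0, 0.35], [0, 0, 0.175, 0, 0, 0, 0.35]]]'

```text
t: 18.8
eef_pos: [422.5, 289.0, 195.5]
tcp_rot: [-3.137, 0.001, 0.196]
ft_force: [-0.2, 1.2, -0.7]
opening: 0.671
grip_force: 0.0
```

arm_command --rows '[[[0, 0, -0.2, 0, 0, 0, 0.35], [0, 0, -0.4, 0, 0, 0, 0.35], [0, 0, -0.7, 0, 0, 0, 0.5], [0, 0, -0.97, 0, 0, 0, 0.5], [0, 0, -0.97, 0, 0, 0, 0.5], [0, 0, -0.97, 0, 0, 0, 0.5]]]'

```text
t: 19.3
eef_pos: [422.7, 288.4, 343.1]
tcp_rot: [-3.136, -0.004, 0.196]
ft_force: [-0.3, -0.2, -0.1]
opening: 0.746
grip_force: 0.0
```

```bash
python3 - <<'E'
from h import *
s,p,d,c=cam('wrist'); W=cloud(s,d,c); print(s['opening'])
k=(np.hypot(W[...,0]-423,W[...,1]-288)<32)&(W[...,2]>6)&(W[...,2]<60); print('washer',k.sum(),W[k].mean(0),W[k].min(0),W[k].max(0))
q1=np.array([472,130,280.]); D=down(.2); print(go(q1,D))
print(go(onstud(24+100),stud(),Mc=D,pc=q1-171*D[:,2]))
E
```

```text
0.7462466366354616
washer 1444 [422.58027514 291.23144937   9.96777141] [396.34831152 260.39823809   6.0090881 ] [451.1082779  316.62708713  12.23904343]
[0.1182, 1.0957, -0.7361, -0.0008, -0.0001, -0.0006]
[-0.757, 0.8901, 0.5078, 0.0008, 0.0833, -0.0031]
```

The washer lies flat on the tray floor (top at z≈10).

arm_command --rows '[[[0, 0.3, -0.736, 0, 0, 0, 0.6], [0.118, 0.98, -0.736, 0, 0, 0, 0.6], [0.118, 0.98, -0.736, 0, 0, 0, 0.6], [0.118, 0.98, -0.736, 0, 0, 0, 0.6], [0.118, 0.98, -0.736, 0, 0, 0, 0.6], [0.118, 0.98, -0.736, 0, 0, 0, 0.6], [0.118, 0.98, -0.736, 0, 0, 0, 0.6]]]'

```text
t: 19.93
eef_pos: [469.4, 146.3, 449.3]
tcp_rot: [-3.137, 0.003, 0.194]
ft_force: [-0.4, 0.3, -0.1]
opening: 0.801
grip_force: 0.0
```

arm_command --rows '[[[-0.757, 0.99, 0.2, 0, 0.0833, -0.003, 0.6], [-0.757, 0.99, 0.3, 0, 0.0833, -0.003, 0.6], [-0.757, 0.99, 0.508, 0, 0.0833, -0.003, 0.6], [-0.757, 0.99, 0.508, 0, 0.0833, -0.003, 0.6], [-0.757, 0.99, 0.508, 0, 0.0833, -0.003, 0.6], [-0.757, 0.99, 0.508, 0, 0.0833, -0.003, 0.6], [-0.757, 0.99, 0.508, 0, 0.0833, -0.003, 0.6], [-0.757, 0.99, 0.508, 0, 0.0833, -0.003, 0.6], [-0.757, 0.99, 0.508, 0, 0.0833, -0.003, 0.6]]]'

```text
t: 20.68
eef_pos: [386.3, -20.0, 372.5]
tcp_rot: [-3.139, -0.519, 0.212]
ft_force: [1.2, 0.7, 0.3]
opening: 0.802
grip_force: 0.0
```

```bash
python3 - <<'E'
from h import *
s,p,d,c=cam('wrist'); W=cloud(s,d,c); print(s['opening'],s['joints'].round(2)); V=W.reshape(-1,3); V=V[np.isfinite(V[:,0])]
h=(V-BALL)@A-57; u=(V-BALL)@E1; v=(V-BALL)@E2; rr=np.hypot(u,v)
k=(rr<30)&(rr>15)&(h>27)&(h<33); print('ring',k.sum(),h[k].mean(),cv2.minEnclosingCircle(np.c_[u,v][k].astype(np.float32)))
print(go(onstud(24),stud()))
E
```

```text
0.8019487238745274 [-0.27  0.16  2.24  0.72  0.36  0.45]
ring 468 29.382569860813682 ((1.315753698348999, 0.2656124532222748), 23.4228515625)
[0.0069, 0.0235, 0.6557, 0.0003, 0.0006, -0.0009]
```

arm_command --rows '[[[0.014, 0.023, 0.15, 0.0003, 0.0006, -0.001, 0.6], [0.014, 0.023, 0.3, 0.0003, 0.0006, -0.001, 0.6], [0.014, 0.023, 0.44, 0.0003, 0.0006, -0.001, 0.6], [0.014, 0.023, 0.56, 0.0003, 0.0006, -0.001, 0.6], [0.014, 0.023, 0.65, 0.0003, 0.0006, -0.001, 0.6], [0.014, 0.023, 0.65, 0.0003, 0.0006, -0.001, 0.6], [0.014, 0.023, 0.65, 0.0003, 0.0006, -0.001, 0.6]]]'

```text
t: 21.32
eef_pos: [436.8, -12.0, 289.9]
tcp_rot: [3.141, -0.525, 0.223]
ft_force: [-0.5, 0.5, 0.6]
opening: 0.798
grip_force: 0.0
```

arm_command --rows '[[[0, 0, 0, 0, 0, 0, -1], [0, 0, 0, 0, 0, 0, -1], [0, 0, 0, 0, 0, 0, -1], [0, 0, 0, 0, 0, 0, -1], [0, 0, 0, 0, 0, 0, -1], [0, 0, 0, 0, 0, 0, -1], [0, 0, 0, 0, 0, 0, -1], [0, 0, 0, 0, 0, 0, -1], [0, 0, 0, 0, 0, 0, -1], [0, 0, 0, 0, 0, 0, -1]]]'

```text
t: 22.15
eef_pos: [436.4, -13.0, 290.6]
tcp_rot: [3.139, -0.527, 0.222]
ft_force: [-3.2, -0.5, 6.7]
opening: 0.491
grip_force: 30.0
```

```bash
python3 - <<'E'
from h import *
s=state(); print(s['opening'],s['grip_force'],s['ft_force'],go(onstud(24),stud()),s['joints'].round(2))
E
```

```text
0.4907855059752012 30.00646412372589 [-3.21588058 -0.54591891  6.65212987] [-0.0096, -0.004, 0.0129, 0.0003, -0.0005, 0.0003] [-0.22  0.39  2.23  1.4   0.22 -0.22]
```

arm_command --rows '[[[0, 0, -0.07, 0, 0, 0, -1], [0, 0, -0.14, 0, 0, 0, -1], [0, 0, -0.21, 0, 0, 0, -1], [0, 0, -0.28, 0, 0, 0, -1], [0, 0, -0.35, 0, 0, 0, -1], [0, 0, -0.42, 0, 0, 0, -1], [0, 0, -0.5, 0, 0, 0, -1], [0, 0, -0.6, 0, 0, 0, -1], [0, 0, -0.6, 0, 0, 0, -1]]]'

```text
t: 22.9
eef_pos: [391.6, -22.8, 369.6]
tcp_rot: [3.138, -0.528, 0.222]
ft_force: [0.3, -0.2, -1.2]
opening: 0.495
grip_force: 30.0
```

```bash
python3 - <<'E'
from h import *
s=state(); print(s['opening'],s['grip_force'],s['joints'].round(2))
D=down(.17); q1=np.array([440,-125,265]); q2=np.array([411,-255,180.])
print(go(q1,D)); print(go(q2,D,Mc=D,pc=q1-171*D[:,2]),go([411,-264,60],D,Mc=D,pc=q2-171*D[:,2]))
for n in ('top','scene'):
    c=get_calibration(n); f=np.load(n+'1.npz'); p=f['p']; hsv=cv2.cvtColor(p,cv2.COLOR_RGB2HSV)
    W=cloud(s,f['d'],c); m=(np.hypot(W[...,0]-411,W[...,1]+264)<110)&(W[...,2]>4.5)&(W[...,2]<16)&(hsv[...,1]>150)&(hsv[...,0]<15)&((W[...,0]>330))
    q=W[m]; print(n,m.sum(),cv2.minAreaRect(q[:,:2].astype(np.float32)),q.mean(0))
E
```

```text
0.49480493776853757 29.99754935503006 [-0.28  0.18  2.23  0.76  0.35  0.4 ]
[0.3649, 0.7369, -0.2972, -0.0016, -0.084, 0.008]
[-0.3372, 0.8215, 0.5667, 0.0, 0.0, 0.0] [-0.0102, 0.0591, 0.8, 0.0, 0.0, 0.0]
top 757 ((406.3224182128906, -261.3735046386719), (116.81110382080078, 117.65625762939453), 10.394071578979492) [ 405.9616449  -261.09231794    9.27077926]
scene 809 ((405.4485778808594, -264.87518310546875), (129.9268341064453, 119.96369171142578), 10.553101539611816) [ 412.23123463 -263.18110841    9.92594933]
```

arm_command --rows '[[[0.365, 0.737, -0.297, 0, -0.084, 0.008, -1], [0.365, 0.737, -0.297, 0, -0.084, 0.008, -1], [0.365, 0.737, -0.297, 0, -0.084, 0.008, -1], [0.365, 0.737, -0.297, 0, -0.084, 0.008, -1], [0.365, 0.737, -0.297, 0, -0.084, 0.008, -1], [0.365, 0.737, -0.297, 0, -0.084, 0.008, -1], [0.365, 0.737, -0.297, 0, -0.084, 0.008, -1], [0.365, 0.737, -0.297, 0, -0.084, 0.008, -1]]]'

```text
t: 23.57
eef_pos: [440.8, -124.2, 433.3]
tcp_rot: [-3.128, -0.001, 0.175]
ft_force: [-0.2, -0.5, -0.6]
opening: 0.494
grip_force: 30.0
```

arm_command --rows '[[[-0.337, 0.82, 0.1, 0, 0, 0, -1], [-0.337, 0.82, 0.2, 0, 0, 0, -1], [-0.337, 0.82, 0.4, 0, 0, 0, -1], [-0.337, 0.82, 0.567, 0, 0, 0, -1], [-0.337, 0.82, 0.567, 0, 0, 0, -1], [-0.337, 0.82, 0.567, 0, 0, 0, -1], [-0.337, 0.82, 0.567, 0, 0, 0, -1]]]'

```text
t: 24.15
eef_pos: [412.2, -253.2, 348.5]
tcp_rot: [-3.13, 0.001, 0.173]
ft_force: [0.0, 0.3, -0.4]
opening: 0.49
grip_force: 30.0
```

arm_command --rows '[[[-0.02, 0.055, 0.25, 0, 0, 0, -1], [-0.02, 0.055, 0.5, 0, 0, 0, -1], [-0.02, 0.055, 0.7, 0, 0, 0, -1], [-0.02, 0.055, 0.8, 0, 0, 0, -1], [-0.02, 0.055, 0.8, 0, 0, 0, -1], [-0.02, 0.055, 0.8, 0, 0, 0, -1]]]'

```text
t: 24.65
eef_pos: [410.8, -260.7, 229.1]
tcp_rot: [-3.131, 0.001, 0.174]
ft_force: [0.0, 0.2, -0.6]
opening: 0.495
grip_force: 30.0
```

```bash
python3 - <<'E'
from h import *
im=[]
s,p,d,c=cam('wrist'); W=cloud(s,d,c); print(s['opening'],s['grip_force'],s['eef_pos'],s['tcp_rot'],s['ft_force'])
cv2.imwrite('pics/w5.png',p[:,:,::-1])
print(go([409,-263,40],down(.17)))
E
```

```text
0.4948855308927043 29.997652173042297 [ 410.75557243 -260.66084626  229.10700935] [-3.13136947e+00  9.42219163e-04  1.74255770e-01] [ 0.03185457  0.17587095 -0.55352946]
[-0.014, 0.013, 0.1245, -0.0014, 0.0, 0.0006]
```

View pics/w5.png

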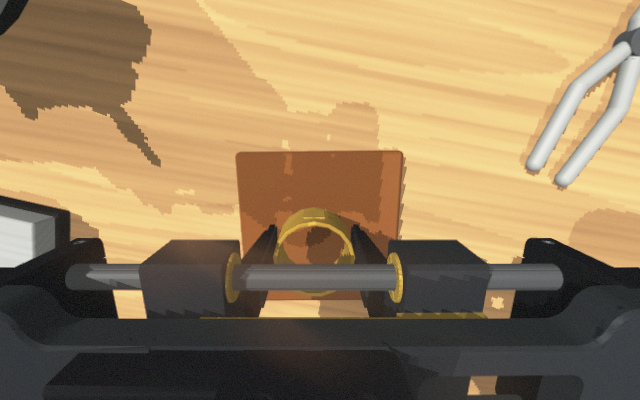

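The ring is upright between the fingers at about (315,250), well inside the pad outline. Lower gently.

arm_command --rows '[[[-0.01, 0.01, 0.04, -0.0014, 0, 0, -1], [-0.01, 0.01, 0.08, -0.0014, 0, 0, -1], [-0.01, 0.01, 0.11, -0.0014, 0, 0, -1], [-0.01, 0.01, 0.13, -0.0014, 0, 0, -1], [-0.01, 0.01, 0.14, -0.0014, 0, 0, -1], [-0.01, 0.01, 0.14, -0.0014, 0, 0, -1], [-0.01, 0.01, 0.14, -0.0014, 0, 0, -1]]]'

```text
t: 25.28
eef_pos: [408.7, -262.9, 206.9]
tcp_rot: [-3.139, 0.002, 0.173]
ft_force: [-0.2, 0.0, -0.5]
opening: 0.492
grip_force: 30.0
```

arm_command --rows '[[[0, 0, 0.003, 0, 0, 0, -1], [0, 0, 0.007, 0, 0, 0, -1], [0, 0, 0.01, 0, 0, 0, -1], [0, 0, 0.01, 0, 0, 0, -1]]]'

```text
t: 25.62
eef_pos: [408.7, -262.9, 205.4]
tcp_rot: [-3.139, 0.002, 0.173]
ft_force: [-0.3, 0.7, -0.2]
opening: 0.498
grip_force: 30.0
```

```bash
python3 - <<'E'
from h import *
s,p,d,c=cam('wrist'); W=cloud(s,d,c); print(s['eef_pos'],s['ft_force'],s['tcp_rot'])
k=(np.hypot(W[...,0]-409,W[...,1]+263)<28)&(W[...,2]>20); q=W[k]
print(k.sum(),np.percentile(q[:,2],[5,25,50,75,95])); hs=cv2.cvtColor(p,cv2.COLOR_RGB2HSV); m=(hs[...,0]>18)&(hs[...,0]<30)&(hs[...,1]>120)&(np.hypot(W[...,0]-409,W[...,1]+263)<30); print(m.sum(),np.percentile(W[m][:,2],[2,50,98]))
k=(np.hypot(W[...,0]-409,W[...,1]+263)<15)&(W[...,2]<20); print('pad',np.median(W[k][:,2]))
E
```

```text
[ 408.65615612 -262.85096369  205.43288816] [-0.25017292  0.67157905 -0.24079807] [-3.13942977e+00  2.03822970e-03  1.72772858e-01]
11451 [ 30.70392139  85.71445942 131.05418262 138.98932225 144.43903911]
2085 [ 10.30511217  34.85438726 119.93262393]
pad 8.201036401387071
```

arm_command --rows '[[[0, 0, 0.002, 0, 0, 0, -1], [0, 0, 0.004, 0, 0, 0, -1], [0, 0, 0.006, 0, 0, 0, -1], [0, 0, 0.006, 0, 0, 0, -1]]]'

```text
t: 26.0
eef_pos: [408.6, -262.8, 205.0]
tcp_rot: [-3.14, 0.002, 0.173]
ft_force: [-1.4, 0.1, 7.2]
opening: 0.491
grip_force: 30.0
```

Contact at about 7 N. Release and retreat.

arm_command --rows '[[[0, 0, -0.002, 0, 0, 0, -1], [0, 0, -0.002, 0, 0, 0, 0.15], [0, 0, -0.002, 0, 0, 0, 0.15], [0, 0, -0.002, 0, 0, 0, 0.15], [0, 0, -0.002, 0, 0, 0, 0.3], [0, 0, -0.002, 0, 0, 0, 0.4], [0, 0, -0.002, 0, 0, 0, 0.4]]]'

```text
t: 26.58
eef_pos: [408.7, -262.9, 204.8]
tcp_rot: [-3.139, 0.002, 0.173]
ft_force: [0.2, -0.1, -0.4]
opening: 0.689
grip_force: 0.0
```

arm_command --rows '[[[0, 0, -0.1, 0, 0, 0, 0.4], [0, 0, -0.3, 0, 0, 0, 0.4], [0, 0, -0.5, 0, 0, 0, 0.4], [0, 0, -0.75, 0, 0, 0, 0.4], [0, 0, -1, 0, 0, 0, 0.4], [0, 0, -1, 0, 0, 0, 0.4], [0, 0, -1, 0, 0, 0, 0.4], [0, 0, -1, 0, 0, 0, 0.4]]]'

```text
t: 27.25
eef_pos: [408.8, -262.9, 354.5]
tcp_rot: [-3.139, 0.002, 0.173]
ft_force: [-0.1, 0.7, -0.5]
opening: 0.7
grip_force: 0.0
```

```bash
python3 - <<'E'
from h import *
s,p,d,c=cam('wrist'); W=cloud(s,d,c); hs=cv2.cvtColor(p,cv2.COLOR_RGB2HSV)
print(s['opening'],s['eef_pos'])
k=(np.hypot(W[...,0]-409,W[...,1]+263)<45)&(W[...,2]>30)&(W[...,2]<50); print(k.sum(),W[k][:,2].mean(),W[k][:,2].std(),cv2.minEnclosingCircle(W[k][:,:2].astype(np.float32)))
_,p,d,c=cam('scene'); cv2.imwrite('pics/end.png',p[:,:,::-1])
E
```

```text
0.6996380777277095 [ 408.75039694 -262.90154136  354.4549639 ]
417 36.543709568091536 2.5106656151136826 ((407.3853454589844, -261.0137939453125), 23.609119415283203)
```

View pics/end.png

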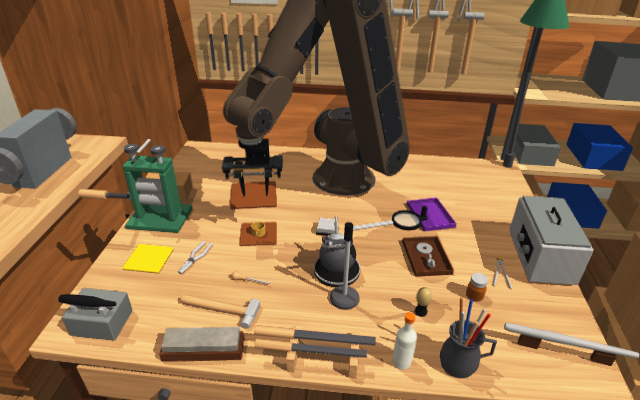

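The final view shows the ring standing on the small brown pad at (258,230), the washer and nut in the wooden tray at (426,250), the magnifier swung aside, and the other tools where they were.

```bash
python3 -c "
from cell import *
print(job_done())"
```

```text
the job is handed in; nothing more can be done
None
```

The job is handed in at about 27 s of the 72 s limit: magnifier swung left clear of the vise, nut then washer in the wooden tray, ring standing upright on the small brown pad, and the final picture shows the other tools in place.

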